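# Close and lock the casting mould

### The job

Close and lock the casting mould: lower the cover plate by its handle over the two locating pins until it lies flush on the lower half (it fits only one way round; set it down, do not drop it), swing the hasp fully across it until its eye is over the staple, then take the locking pin from its holder block and push it down through the eye into the staple until its collar rests on the hasp. Leave the bottles and the jar beside the work where they are.

Things in the scene. Friction and masses are not known exactly. Their poses are not given: they have to be found in the camera images.
- mould_base: Lower half of the casting mould, aluminium, fixed. Origin: centre of its underside, on the bench; z up. Foot plate 168 (x) x 152 (y) x 12 mm; on it a block 88 x 144 mm with a 30 x 70 mm cavity, whose flat top (z = 24 mm) carries the cover plate. Two locating pins on the block; hasp hinge post at (66, 52), staple at (-64, 52) mm.
- pin_end (a point): Foot of the locating pin near the -y end of the mould, on the top face of the block: (22, -55, 24) mm in the mould's frame. Both pins are upright, 12 mm thick and 30 mm tall; the top 8 mm tapers to 4 mm.
- pin_mid (a point): Foot of the other, equal locating pin: (-26, 30, 24) mm in the mould's frame.
- staple (a point): Centre of the mouth of the staple's hole: (-64, 52, 40) mm in the mould's frame. The staple is a dark steel post 32 x 32 mm, top at z = 40 mm, with a vertical 14 mm hole 28 mm deep; a cheek 6 mm thick on its -y side (mould y 29 to 35 mm) rises to z = 48 mm.
- hasp_hinge (a point): Point on the vertical hinge axis of the hasp at the level of the bar's underside: (66, 52, 41) mm in the mould's frame; does not move on the mould.
- hasp (a joint): Angle of the hasp, a steel bar 16 mm wide (z = 41 to 49 mm) that swings level about hasp_hinge. 0 = closed against its stop: it points along the mould's -x, eye over the staple, 3 mm above the seated plate. Grows to 1.9 as it opens, clockwise from above (1.57: along the mould's +y). Starts at 1.1 to 1.6, clear of the plate's place. Friction of 0.06 N m keeps it where it is left.
- hasp_knob (a point): Middle of the upright black knob on the hasp, 80 mm from the hinge axis; the knob is 14 mm thick, from z = 49 to z = 85 mm above the bench. Push it sideways or pinch it from above.
- hasp_eye (a point): Centre of the hole in the hasp's end, at the top of the bar (z = 49 mm), 130 mm from the hinge axis; vertical hole 14 mm wide in a square end of 30 mm.
- cover_plate: Upper half of the mould: loose aluminium plate 84 (x) x 140 (y) x 14 (z) mm, 0.32 to 0.5 kg, lying flat on the bench, black bridge handle up. Origin: centre of its underside, z up. Seated, its x and y axes point as the mould's and its origin is at (0, 0, 24) mm of the mould. Two 14 mm through holes, off centre: it fits only one way round.
- plate_handle (a point): Middle of the bar of the plate's handle, 49 mm above the plate's underside, over the plate's centre. The bar is 12 mm thick (plate x), 64 mm long (plate y), 14 mm high (42 to 56 mm above the plate's underside), on two posts 10 mm wide at y = -27 and +27 mm.
- hole_end (a point): Centre of the hole at the plate's -y end, at the underside: (22, -55, 0) mm in the plate's frame; goes over pin_end.
- hole_mid (a point): Centre of the other hole, at the underside: (-26, 30, 0) mm in the plate's frame; goes over pin_mid.
- pin_holder: Grey plastic block 56 x 56 x 45 mm fixed to the bench, with a vertical 14 mm hole in which the locking pin is parked. Origin: centre of its underside.
- lock_pin: Locking pin, 0.06 kg, upright in its holder block: steel shank 10 mm thick, 34 mm long below the collar, last 6 mm tapered; collar 26 mm wide, 4 mm thick; above it a black knob 20 mm thick, 36 mm tall. Origin: on the axis at the collar's underside (45 mm above the bench when parked, 49 mm when home in the staple); z up.
- lock_pin_tip (a point): Lower tip of the shank, 34 mm below the collar's underside.
- lock_pin_knob (a point): Point on the axis of the locking pin's knob 26 mm above the collar's underside, a good height to grip.
- rinse_bottle: Bystander: white capped bottle, 66 mm thick, 143 mm tall, standing between the robot and the work. Origin: centre of its underside.
- hdpe_bottle: Bystander: slim white capped bottle, 50 mm thick, 124 mm tall, standing beyond the work. Origin: centre of its underside.
- cream_jar: Bystander: white screw-lid jar, 77 mm thick, 91 mm tall, standing beyond the work. Origin: centre of its underside.

How it is judged:
On the way, in this order (a step that is already met when the one before it is completed fails the run):
1. the cover plate lies flush on the lower half, both pins through its holes (horizontal distance between hole_end and pin_end below 0.003 m and horizontal distance between hole_mid and pin_mid below 0.003 m and z of cover_plate in the frame of mould_base between 0.022 and 0.026 m and angle between cover_plate's own z axis and vertical below 0.025 rad), for 0.2 s.
2. the hasp is swung fully over its staple (all of step 1 and value of joint hasp below 0.04 rad), for 0.2 s.
3. the locking pin is home through the eye in the staple (all of step 2 and horizontal distance between lock_pin and staple below 0.005 m and z of lock_pin in the frame of mould_base between 0.045 and 0.052 m and angle between lock_pin's own z axis and vertical below 0.15 rad), for 0.2 s.
At the end, for the whole second after the job is handed in: Plate flush (underside 22 to 26 mm above the bench, tilt under 0.025 rad), each hole within 3 mm of its pin; hasp angle under 0.04 rad; locking pin in the staple within 5 mm of its axis and 0.15 rad of upright, underside of collar 45 to 52 mm above the bench; plate and pin at rest (all of step 3 and linear speed of each of cover_plate, lock_pin below 0.02 m/s); the robot touches nothing.
It fails at once if the rinse bottle is pushed more than 25 mm away or tipped (distance of rinse_bottle from where it was at the start of the episode above 0.025 m or angle between rinse_bottle's own z axis and vertical above 0.4 rad).
It fails at once if the hdpe bottle is pushed more than 25 mm away or tipped (distance of hdpe_bottle from where it was at the start of the episode above 0.025 m or angle between hdpe_bottle's own z axis and vertical above 0.4 rad).
It fails at once if the cream jar is pushed more than 25 mm away or tipped (distance of cream_jar from where it was at the start of the episode above 0.025 m or angle between cream_jar's own z axis and vertical above 0.4 rad).
It fails at once if the cover plate is dropped (moves faster than 0.45 m/s with the fingers off it) (linear speed of cover_plate above 0.45 m/s and contact force between the fingers and cover_plate below 0.01 N).
It also fails if it takes over 69 s, if anything falls off the work surface, if the arm or the gripper's body presses on something with over 40 N, if the wrist force passes 120 N, or if a joint passes its speed limit or range.

### The arm

A 6-joint arm with a two-finger parallel gripper is mounted at the origin on a cart in front of the work surface, level with it; the furniture and walls round the work are solid. World frame = base frame: x ahead of the robot, y to its left, z up, the work surface at z = 0. Lengths are in m, angles in rad, forces in N, time in s.
With the tool pointing down it reaches from about 0.275 to 0.75 m from the base axis. Payload 10.2 kg.
Tool frame: the origin (TCP) lies midway between the tips of the shut fingers; the grasp point (between the pads) lies arm.tcp_to_grasp behind it (arm.tcp_to_grasp is the distance from the TCP to the grasp point, in m); z points along the fingers, x is the direction in which the jaws open and shut, and the axes are right-handed (so a half turn about z gives the same grasp; the last joint's range is limited). The gripper opens to 85 mm and grips with 20 to 120 N. Pads are 22 mm wide; open, the fingers measure 114 mm over their backs; the gripper's body (76 mm by 85 mm) begins 54 mm behind the grasp point. The pads swing forward as they close: fully open they stand 13 mm farther back than shut.
Start: joints at [-1.33, 0.313, 1.498, -0, 1.331, -0.223], TCP at [0.235, -0.47, 0.193] pointing down, gripper open.
Joint ranges: [-2.94, 2.94], [-0.97, 2.17], [0.19, 2.56], [-1.23, 4.37], [0.02, 3.11], [-2.88, 2.88]. Speed limits (rad/s): [2.39, 2.39, 3.01, 3.14, 3.14, 3.14].

### API

Orientations are given as a unit quaternion [w, x, y, z].
In Python, from plant import arm, release, close_gripper, readout, read_camera, get_calibration, order gives the robot as it stands. Calls block until the motion is done:
- arm.move_ptp(position, orientation): joint-space move of the TCP to a pose.
- arm.movel(position, frame=None, feed=0.15): straight line of the TCP; frame=None keeps the orientation; feed is the mean speed in m/s.
- arm.move_j(angles): joint-space move.
- release() and close_gripper(): open the fingers fully, or close them until they stop; the grip force is fixed at half the most.
- arm.hold(seconds).
- arm.ik(position, orientation): joint angles nearest the present ones, or None.
- readout.observe(): the state.
- read_camera(name): name is "scene" or "top" or "wrist"; returns the picture (420x560x3 uint8, blue, green, red); there is no depth.
- get_calibration(name): a dict with "mtx" (3x3 intrinsics, pixels), "cam_to_world" (4x4, takes a point from camera to world coordinates). Camera axes: x right, y down, z forward; pixel columns grow to the right and rows downward; lengths in m; the calibration is good to about 2 mm. The wrist camera is an equidistant fisheye: a pixel r from the principal point sees the ray r / f radians off the axis. A picture is of the moment at which its call begins: read the wrist's pose just before it. get_calibration takes no time and is no camera call; for the wrist camera it gives the pose at the moment of the call.
A pose or a line that the arm cannot do raises arm.PlanningError and nothing moves.
- order.hand_in(): hands the job in, once; it reports no verdict.
The state is a dict: "time_s": time; "joints": joint angles; "qd": joint speeds; "joint_torque": joint torques, N m; "ee_pos": TCP position; "tool_rot": TCP orientation; "ft_force": force on the tool from outside, world axes, zero at the start; "moment": the same for the moment, N m; "grip_width": finger opening in m.
Only numpy, scipy, OpenCV 4.12 (cv2) and the standard library are available. Lean on these libraries where they do the work, as an engineer would, in place of code of your own. Each camera call takes 0.05 s, during which the arm holds its last target. There are 200 camera calls.

## Working session

There is one attempt and no reset: what is moved stays moved. The work goes in short steps, each a Python script; the robot and the scene stay as the last script left them, time stands still between calls to the robot, and variables do not carry over. Pictures are saved under pics/ and viewed, about 8 in all and at most 12, crops included, and the job is handed in when it is done.

```bash
ls; mkdir -p pics; python3 - <<'E'
from plant import arm, readout, read_camera, get_calibration
import cv2, numpy as np
np.set_printoptions(precision=4,suppress=True)
for n in ("top","scene"):
    im=read_camera(n); cv2.imwrite(f"pics/{n}0.png",im); c=get_calibration(n); print(n,c["mtx"],c["cam_to_world"])
cv2.imwrite("pics/top0b.png",cv2.resize(cv2.imread("pics/top0.png"),(800,600),interpolation=cv2.INTER_CUBIC))
o=readout.observe(); print(o, arm.tcp_to_grasp)
E
```

```text
pics
top [[381.0204   0.     277.7199]
 [  0.     381.0204 205.3338]
 [  0.       0.       1.    ]] [[-0.0117 -0.9975  0.0702  0.4763]
 [-0.9999  0.0122  0.006  -0.0952]
 [-0.0069 -0.0701 -0.9975  1.0918]
 [ 0.      0.      0.      1.    ]]
scene [[404.2647   0.     277.4027]
 [  0.     404.2647 203.2566]
 [  0.       0.       1.    ]] [[-0.8784 -0.2528  0.4056  0.2064]
 [-0.4778  0.479  -0.7363  0.5588]
 [-0.0081 -0.8406 -0.5416  0.5615]
 [ 0.      0.      0.      1.    ]]
{'time_s': 0.1, 'joints': array([-1.3304,  0.3134,  1.4984, -0.    ,  1.331 , -0.2234]), 'qd': array([ 0.0007, -0.0015, -0.0023,  0.0001, -0.0004, -0.0005]), 'joint_torque': array([  0.0023, -41.2898, -26.0144,  -0.0002,   0.0031,   0.    ]), 'ee_pos': array([ 0.2348, -0.4693,  0.1923]), 'tool_rot': array([-0.0004,  0.8507, -0.5257, -0.0004]), 'ft_force': array([-0.0526,  1.0047,  0.1677]), 'moment': array([-0.0298,  0.035 ,  0.0038]), 'grip_width': 0.08540392648964362} 0.0187
```

View pics/top0b.png

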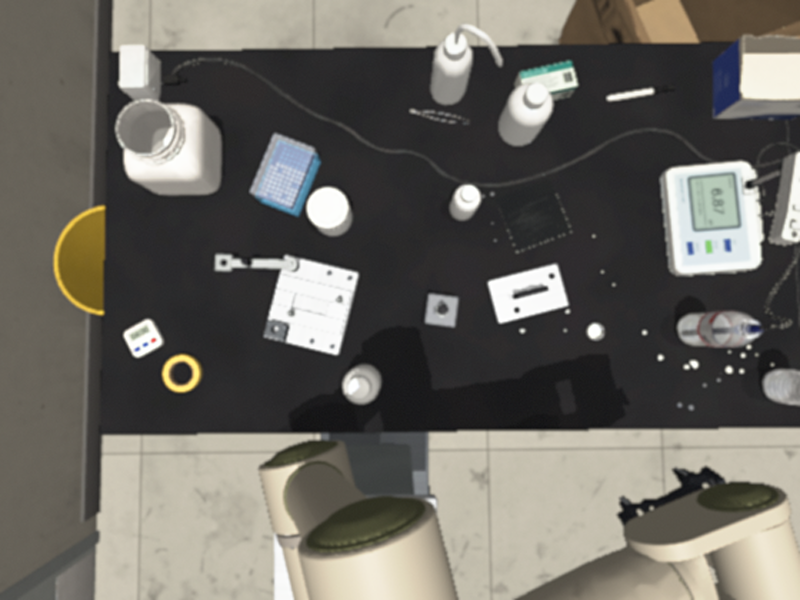

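View pics/scene0.png

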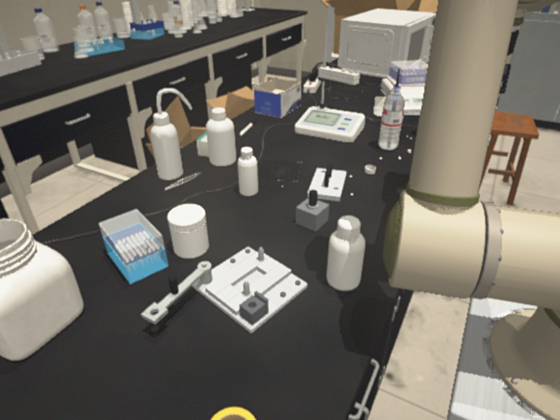

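```bash
cat > h.py <<'E'
from plant import arm, release, close_gripper, readout, read_camera, get_calibration, order
import cv2, numpy as np
np.set_printoptions(precision=4,suppress=True)
def px2w(uv,z,c,fish=False):
    K=c["mtx"];T=c["cam_to_world"]
    d=np.array([(uv[0]-K[0,2])/K[0,0],(uv[1]-K[1,2])/K[1,1],1.])
    if fish:
        r=np.hypot(d[0],d[1]); d=np.array([*(d[:2]/max(r,1e-9)*np.sin(r)),np.cos(r)])
    w=T[:3,:3]@d; return T[:3,3]+w*(z-T[2,3])/w[2]
def q(jx):
    "tool down, jaw axis (tool x) at world angle jx: half-turn flip"
    return np.array([0,np.cos(jx/2),np.sin(jx/2),0])
def snap(name,cam="wrist"):
    c=get_calibration(cam); im=read_camera(cam); cv2.imwrite(f"pics/{name}.png",im); np.savez(f"pics/{name}.npz",**c); return im,c
def st():
    o=readout.observe(); print("t",round(o["time_s"],2),"p",o["ee_pos"],"F",o["ft_force"],"M",o["moment"],"w",round(o["grip_width"],4),"j",o["joints"])
    return o
E
python3 - <<'E'
from h import *
c=get_calibration("top"); s=0.7
for n,uv,z in [("handle",(530,291),.049),("plateTL",(488,281),.014),("plTR",(557,265),.014),("plBR",(569,304),.014),("plBL",(500,323),.014),
 ("holder",(442,309),.06),("mould",(311,306),.02),("staple",(277,330),.04),("hinge",(290,263),.045),("eye",(223,262),.049),("rinse",(362,384),.12),("hdpe",(465,195),.11),("jar",(330,210),.09)]:
    print(n,px2w(np.array(uv)*s,z,c)[:2])
im=cv2.imread("pics/top0.png")
a=cv2.resize(im[165:255,145:265],None,fx=6,fy=6,interpolation=cv2.INTER_CUBIC); cv2.imwrite("pics/cm.png",a)
print(arm.ik([0.47,-.4,.3],q(1.4)), arm.ik([0.44,0.04,.3],q(1.4)))
c=get_calibration("wrist");print(c["mtx"],c["cam_to_world"])
E
```

```text
handle [ 0.551  -0.3445]
plateTL [ 0.5744 -0.2702]
plTR [ 0.6047 -0.408 ]
plBR [ 0.5268 -0.4292]
plBL [ 0.4909 -0.2919]
holder [ 0.518  -0.1744]
mould [0.5287 0.0807]
staple [0.4821 0.1432]
hinge [0.6114 0.1173]
eye [0.6144 0.2462]
rinse [ 0.3845 -0.026 ]
hdpe [ 0.7242 -0.2163]
jar [0.7042 0.0336]
[-0.8947  0.4905  0.9691 -0.      1.682  -2.2947] [-0.1757  0.0671  1.5199 -0.      1.5546 -1.5757]
[[325.1923   0.     279.4656]
 [  0.     325.1923 205.9073]
 [  0.       0.       1.    ]] [[ 0.4475 -0.8518 -0.2724  0.3051]
 [-0.8943 -0.4265 -0.1356 -0.4343]
 [-0.0007  0.3043 -0.9526  0.3735]
 [ 0.      0.      0.      1.    ]]
```

```bash
python3 - <<'E'
from h import *
d=np.pi/180
for a in (12.3,192.3): print(a,arm.ik([.548,-.35,.2],q(a*d)))
for a in (-11.3,168.7): print(a,arm.ik([.529,.081,.2],q(a*d)))
arm.move_ptp([.53,-.34,.17],q(12.3*d)); 
im,c=snap("w1"); st()
cv2.imwrite("pics/w1b.png",cv2.resize(im,(800,600),interpolation=cv2.INTER_CUBIC))
E
```

```text
12.3 [-0.7482  0.5967  1.0539 -0.      1.491  -0.9629]
192.3 [-0.7482  0.5967  1.0539 -0.      1.491   2.1787]
-11.3 [-0.0671  0.3301  1.4551 -0.      1.3563  0.1301]
168.7 None
t 1.38 p [ 0.5291 -0.3411  0.1702] F [-0.5036  1.064   0.4233] M [-0.025   0.0171  0.002 ] w 0.0854 j [-0.7582  0.563   1.185  -0.0003  1.3934 -0.9703]
```

View pics/w1b.png

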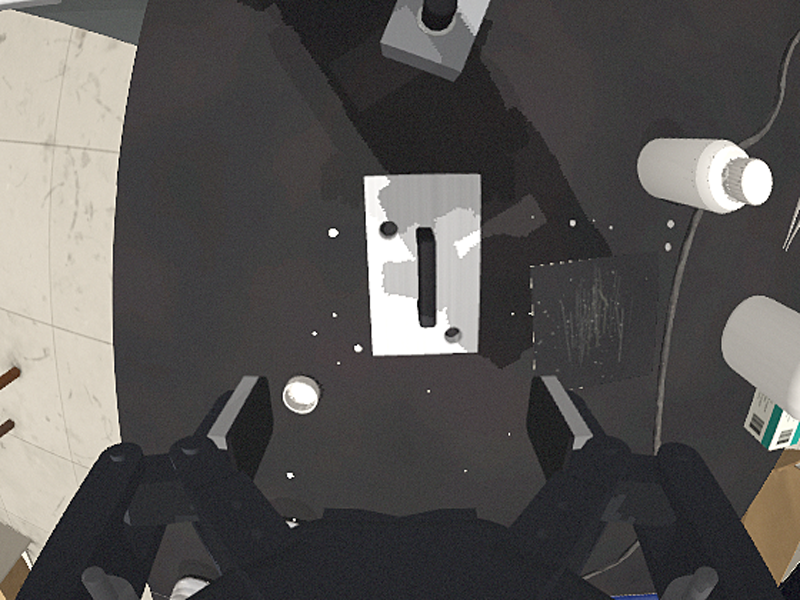

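```bash
cat >> h.py <<'E'
def fit(P,W):
    "2D rigid fit of body points P to world W -> angle, translation, residuals"
    P,W=np.array(P,float),np.array(W)[:,:2]; p=P-P.mean(0); w=W-W.mean(0)
    a=np.arctan2((p[:,0]*w[:,1]-p[:,1]*w[:,0]).sum(),(p*w).sum())
    R=np.array([[np.cos(a),-np.sin(a)],[np.sin(a),np.cos(a)]]); t=W.mean(0)-R@P.mean(0)
    return a,t,(W-(P@R.T+t))
E
python3 - <<'E'
from h import *
im=cv2.imread("pics/w1.png"); c=dict(np.load("pics/w1.npz"))
P=np.array([[-42,70],[42,70],[42,-70],[-42,-70],[-26,30],[22,-55]])/1e3
uv=np.array([[364,175],[480,174],[479,354],[373,356],[388,229],[452,334]])*.7
W=[px2w(u,.014,c,True) for u in uv]; a,t,r=fit(P,W); print(np.degrees(a),t,r)
for u in [(427,233),(428,325),(427.5,277)]: print(px2w(np.array(u)*.7,.056,c,True))
print("holder pin collar", px2w(np.array((436,20))*.7,.049,c,True))
d=np.pi/180
# view the mould 
arm.move_ptp([.53,-.17,.24],q(0)); im2,_=snap("w2")
arm.move_ptp([.50,.06,.24],q(-11.3*d)); im,c=snap("w3"); st()
cv2.imwrite("pics/w3b.png",cv2.resize(im,(800,600),interpolation=cv2.INTER_CUBIC))
E
```

```text
13.85855912887234 [ 0.5505 -0.3463] [[-0.0005  0.0012]
 [-0.0002  0.0002]
 [ 0.002  -0.0019]
 [ 0.0002 -0.0011]
 [-0.0005  0.0008]
 [-0.001   0.0009]]
[ 0.5421 -0.3126  0.056 ]
[ 0.5573 -0.3744  0.056 ]
[ 0.5491 -0.3413  0.056 ]
holder pin collar [ 0.518  -0.1741  0.049 ]
t 3.17 p [0.5005 0.0586 0.2397] F [0.1341 1.0672 0.0086] M [-0.0065 -0.0284  0.0021] w 0.0857 j [-0.1162  0.2355  1.4767 -0.0003  1.4299  0.0825]
```

View pics/w3b.png

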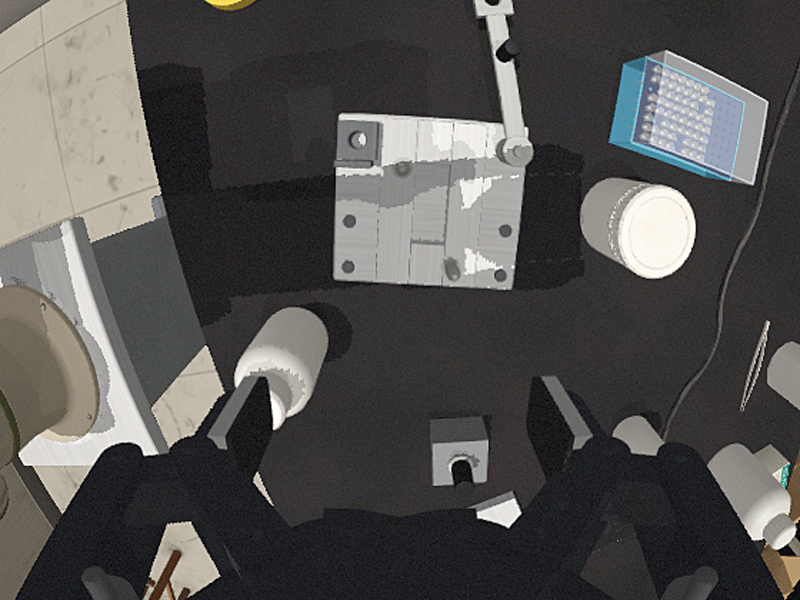

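```bash
python3 - <<'E'
import cv2
im=cv2.imread("pics/w3.png"); cv2.imwrite("pics/w3c.png",cv2.resize(im[72:207,222:382],None,fx=4.4,fy=4.4,interpolation=cv2.INTER_CUBIC))
E
```

```text
(no output)
```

View pics/w3c.png

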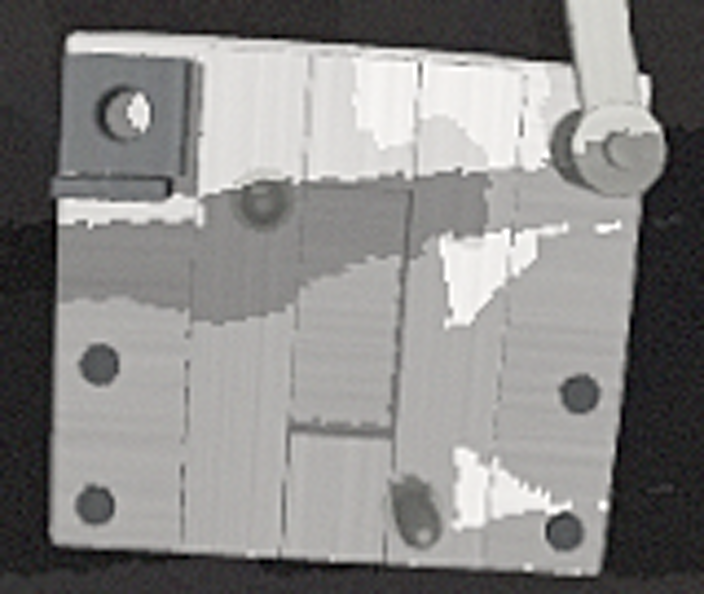

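```bash
python3 - <<'E'
from h import *
c=dict(np.load("pics/w3.npz"))
L=[((52,545),.012,-84,-76),((603,576),.012,84,-76),((68,33),.012,-84,76),((124,112),.04,-64,52),((263,201),.054,-26,30),((426,530),.054,22,-55)]
P=np.array([l[2:] for l in L])/1e3
W=[px2w(np.array(l[0])/4.4+[222,72],l[1],c,True) for l in L]
a,t,r=fit(P,W); print(np.degrees(a),t,r*1e3)
R=np.array([[np.cos(a),-np.sin(a)],[np.sin(a),np.cos(a)]])
print("hinge",t+R@[.066,.052],"seen",px2w(np.array((627,148))/4.4+[222,72],.055,c,True),"staple",t+R@[-.064,.052])
d=np.array((494,3))*.7; e=px2w(d,.049,c,True); print("eye",e)
k=px2w(np.array((512,45))*.7,.085,c,True); print("knob",k)
im=cv2.imread("pics/w2.png"); c2=dict(np.load("pics/w2.npz"))
print("pin by w3", px2w(np.array((459,462))*.7,.049,c,True))
cv2.imwrite("pics/w2c.png",cv2.resize(im[60:270,140:420],None,fx=2.8,fy=2.8,interpolation=cv2.INTER_CUBIC))
E
```

```text
-14.34868656377261 [0.5343 0.085 ] [[ 0.4714  0.2367]
 [-0.4507 -0.4468]
 [ 0.3213 -1.3588]
 [ 0.0122 -0.0646]
 [-0.3543  0.503 ]
 [ 0.0001  1.1305]]
hinge [0.6111 0.119 ] seen [0.6112 0.1185 0.055 ] staple [0.4852 0.1513]
eye [0.6153 0.2434 0.049 ]
knob [0.612  0.1989 0.085 ]
pin by w3 [ 0.5171 -0.1673  0.049 ]
```

View pics/w2c.png

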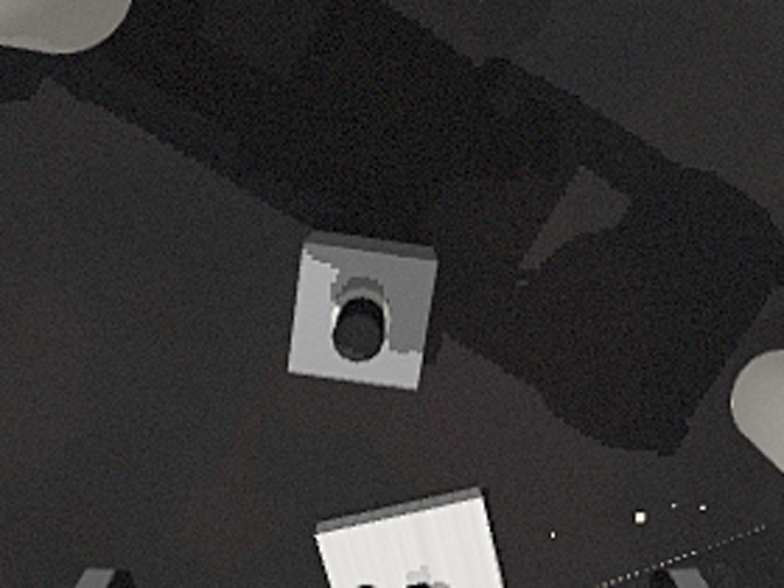

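```bash
python3 - <<'E'
from h import *
c2=dict(np.load("pics/w2.npz"))
f=lambda u,z: px2w(np.array(u)/2.8+[140,60],z,c2,True)
print("pin top",f((358,336),.085),"collar",f((360,303),.049))
B=[f(u,.045) for u in [(304,246),(437,262),(417,390),(288,373)]]; print(np.mean(B,0),B)
d=np.pi/180
arm.move_ptp([.550,-.345,.12],q(13.8*d)); arm.movel([.550,-.345,.0303],feed=.12)
o=st(); close_gripper(); st()
arm.movel([.550,-.345,.19],feed=.15); st()
arm.move_ptp([.5343,.085,.19],q(-14.35*d))
arm.movel([.5343,.085,.098],feed=.15)
st(); im,c=snap("w4"); 
cv2.imwrite("pics/w4b.png",cv2.resize(im[60:270,140:420],None,fx=2.8,fy=2.8,interpolation=cv2.INTER_CUBIC))
E
```

```text
pin top [ 0.518  -0.1716  0.085 ] collar [ 0.5177 -0.166   0.049 ]
[ 0.518  -0.1735  0.045 ] [array([ 0.4945, -0.1424,  0.045 ]), array([ 0.5497, -0.1493,  0.045 ]), array([ 0.5418, -0.2049,  0.045 ]), array([ 0.4863, -0.1972,  0.045 ])]
t 5.63 p [ 0.5505 -0.3453  0.0312] F [-0.1185 -0.6272  0.2049] M [-0.0123 -0.0081  0.0145] w 0.0849 j [-0.7402  0.7347  1.2683  0.      1.1369 -0.9811]
t 6.4 p [ 0.55   -0.345   0.0303] F [ 0.3493 -0.5163  0.214 ] M [ 0.0146 -0.0482 -0.0194] w -0.0002 j [-0.7403  0.7357  1.2693  0.      1.1366 -0.9812]
t 7.62 p [ 0.5497 -0.3448  0.1889] F [ 0.1846 -0.4182 -0.5183] M [ 0.0113 -0.017   0.0194] w -0.0002 j [-0.7404  0.5998  1.077  -0.      1.4666 -0.9812]
t 9.97 p [0.5349 0.0848 0.0988] F [ 0.4502 -0.1751 -0.3686] M [-0.0053  0.0206  0.019 ] w 0.0003 j [-0.0593  0.4386  1.5765 -0.      1.1252  0.1915]
```

View pics/w4b.png

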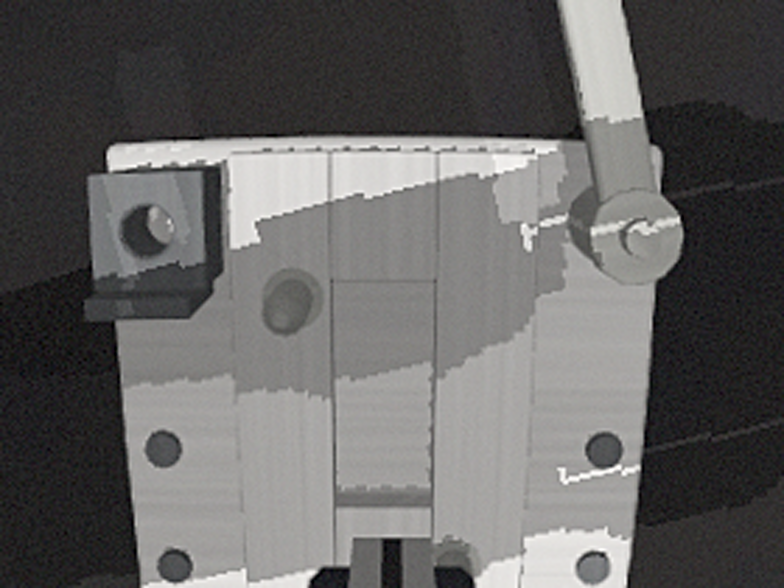

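```bash
python3 - <<'E'
from h import *
im,c=snap("top1","top")
a=cv2.resize(im[150:260,140:410],None,fx=2.9,fy=2.9,interpolation=cv2.INTER_CUBIC)
cv2.imwrite("pics/top1c.png",a); print(a.shape)
E
```

```text
(319, 783, 3)
```

View pics/top1c.png

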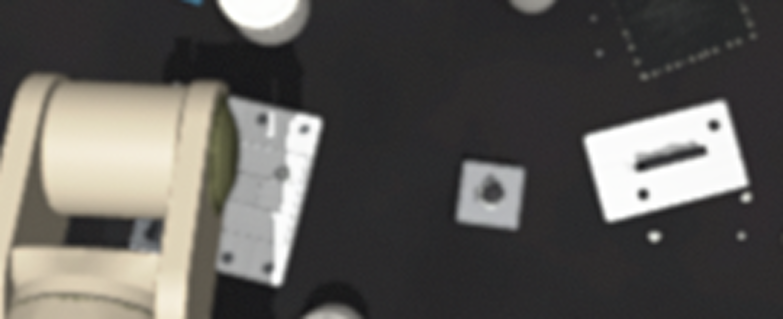

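```bash
cat >> h.py <<'E'
def w2px(p,c):
    T=c["cam_to_world"];K=c["mtx"]; v=T[:3,:3].T@(np.array(p)-T[:3,3]); r=np.hypot(v[0],v[1]); th=np.arctan2(r,v[2])
    return np.array([K[0,2]+K[0,0]*th*v[0]/r,K[1,2]+K[1,1]*th*v[1]/r])
E
python3 - <<'E'
from h import *
d=np.pi/180
c=dict(np.load("pics/w4.npz"))
for z in (0,.0187,.04): print("tcp px in w4",w2px([.5349,.0848,.0988+z],c), (w2px([.5349,.0848,.0988+z],c)-[140,60])*2.8)
arm.movel([.5343,.085,.19],feed=.2)
release()
arm.move_ptp([.550,-.345,.12],q(13.8*d)); arm.movel([.550,-.345,.0303],feed=.12)
o=st(); a,ca=snap("w5"); close_gripper(); st(); b,cb=snap("w6"); s,_=snap("s6","scene"); tt,_=snap("t6","top")
print(w2px([.550,-.345,.0303],cb),w2px([.5497,-.3435,.056],cb))
A=cv2.resize(a[130:350,140:420],(400,314)); B=cv2.resize(b[130:350,140:420],(400,314))
S=cv2.resize(s[140:250,260:400],(360,283),interpolation=cv2.INTER_CUBIC); Tt=cv2.resize(tt[150:260,290:430],(360,283),interpolation=cv2.INTER_CUBIC)
o=np.zeros((600,800,3),np.uint8); o[:314,:400]=A;o[:314,400:]=B;o[315:598,:360]=S;o[315:598,400:760]=Tt
cv2.imwrite("pics/cmp.png",o)
E
```

```text
tcp px in w4 [278.6443 237.9007] [388.204  498.1221]
tcp px in w4 [278.6436 251.2825] [388.2022 535.5909]
tcp px in w4 [278.6443 269.9207] [388.204 587.778]
t 13.96 p [ 0.5504 -0.3453  0.0312] F [-0.2003 -0.0384  0.7316] M [-0.0041  0.0466  0.0158] w 0.085 j [-0.7402  0.7347  1.2683 -0.      1.1369 -0.9811]
t 14.78 p [ 0.55   -0.345   0.0303] F [ 0.0739 -0.2576 -0.3424] M [ 0.0153 -0.0141 -0.0261] w 0.0003 j [-0.7403  0.7357  1.2693  0.      1.1366 -0.9812]
[278.5437 237.5465] [278.5833 254.0393]
```

View pics/cmp.png

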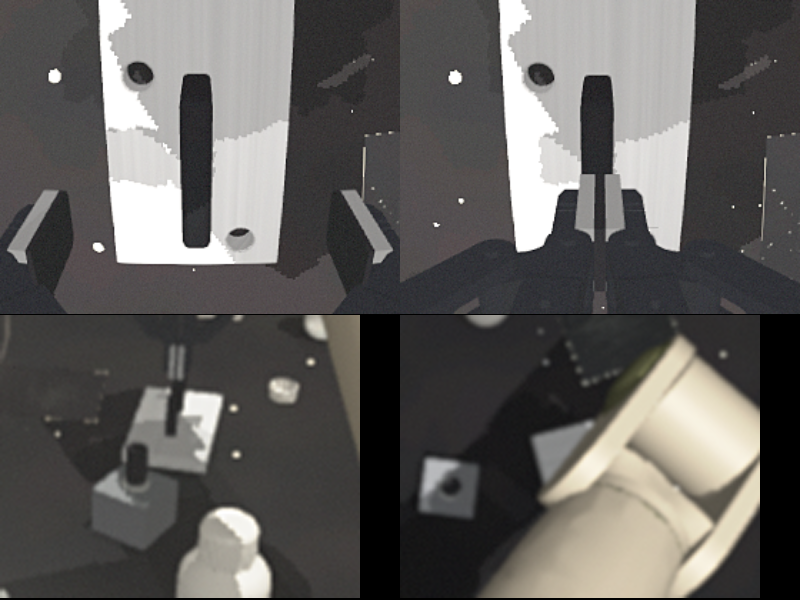

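```bash
python3 - <<'E'
from h import *
for n,p,a,tip in (("w4",[.5349,.0848,.0988],-14.35,(279.3,60+538/2.8)),("w6",[.55,-.345,.0303],13.8,(140+200/1.4286,130+175/1.427))):
    c=dict(np.load(f"pics/{n}.npz")); a=np.radians(a); m=-np.array([np.sin(a),-np.cos(a)])  # -tool y
    print(n,tip)
    for h in (0,.011):
        for dz in (.01,.02,.025,.03,.035): print(h,dz,w2px([p[0]+m[0]*h,p[1]+m[1]*h,p[2]+dz],c))
E
```

```text
w4 (279.3, 252.14285714285717)
0 0.01 [278.6438 244.7561]
0 0.02 [278.6436 252.3068]
0 0.025 [278.6436 256.3741]
0 0.03 [278.6437 260.6549]
0 0.035 [278.6439 265.1648]
0.011 0.01 [278.6243 227.0701]
0.011 0.02 [278.6224 233.885 ]
0.011 0.025 [278.6214 237.57  ]
0.011 0.03 [278.6205 241.4595]
0.011 0.035 [278.6196 245.5696]
w6 (279.99720005599886, 252.63489838822704)
0 0.01 [278.5138 244.3992]
0 0.02 [278.4812 251.9475]
0 0.025 [278.4638 256.0138]
0 0.03 [278.4455 260.2935]
0 0.035 [278.4263 264.8025]
0.011 0.01 [278.4968 226.7014]
0.011 0.02 [278.4616 233.5125]
0.011 0.025 [278.4428 237.1957]
0.011 0.03 [278.4229 241.0833]
0.011 0.035 [278.402  245.1916]
```

```bash
python3 - <<'E'
from h import *
z=.0303
while z>.008:
    z-=.0015; arm.movel([.55,-.345,z],feed=.05); o=readout.observe()
    if abs(o["ft_force"][2])>4: break
st(); print(z)
E
```

```text
t 17.18 p [ 0.5502 -0.3452  0.0176] F [-1.7484  0.8745  5.1871] M [ 0.1634  0.293  -0.021 ] w -0.0004 j [-0.7403  0.751   1.2779 -0.      1.1119 -0.9812]
0.01679999999999999
```

```bash
python3 - <<'E'
from h import *
d=np.pi/180
arm.movel([.55,-.345,.036],feed=.15); release()
arm.movel([.55,-.345,-.007],feed=.12); st()
close_gripper(); o=st()
if o["grip_width"]>.005:
    arm.movel([.55,-.345,.02],feed=.1); st()
    arm.movel([.55,-.345,.15],feed=.2)
    arm.move_ptp([.5343,.085,.15],q(-14.35*d))
    arm.movel([.5343,.085,.055],feed=.12)  # plate underside about .062
    st(); im,c=snap("w7")
    cv2.imwrite("pics/w7b.png",cv2.resize(im[60:270,140:420],None,fx=2.8,fy=2.8,interpolation=cv2.INTER_CUBIC))
E
```

```text
t 18.74 p [ 0.5502 -0.3452 -0.0067] F [-0.1098 -0.3495  0.8146] M [-0.0048  0.0163 -0.0186] w 0.0854 j [-0.7403  0.782   1.2912 -0.      1.0681 -0.9812]
t 19.41 p [ 0.5501 -0.3451 -0.0067] F [-1.0529  1.6717  2.6117] M [0.0691 0.0845 0.0237] w 0.0107 j [-0.7403  0.7817  1.2916  0.      1.0678 -0.9812]
t 19.82 p [ 0.5499 -0.3449  0.0198] F [-0.6994 -0.4199 -4.0163] M [-0.0285  0.0425  0.0123] w 0.011 j [-0.7403  0.748   1.2769 -0.      1.1169 -0.9812]
t 23.15 p [0.5349 0.0849 0.0557] F [ 0.5987 -0.354  -3.3804] M [ 0.0113 -0.0067 -0.0169] w 0.0106 j [-0.059   0.4936  1.6186 -0.      1.0279  0.1915]
```

View pics/w7b.png

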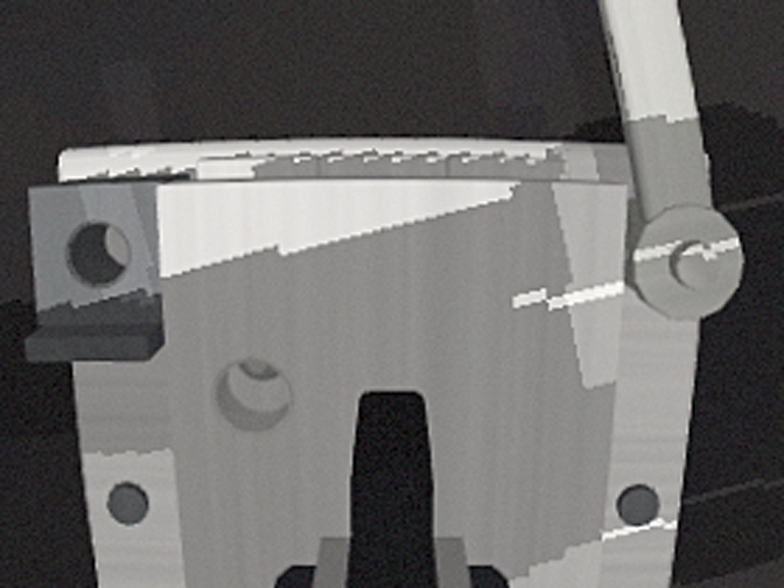

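```bash
python3 - <<'E'
from h import *
c=dict(np.load("pics/w7.npz")); f=lambda u,z: px2w(np.array(u)/2.8+[140,60],z,c,True)[:2]
z=.0764
H,L,Rr,S,Hi=f((254,396),z),f((158,180),z),f((628,183),z),f((98,253),.040),f((690,262),.055)
print("hole",H,"L",L,"R",Rr,"width",np.linalg.norm(Rr-L),"edge ang",np.degrees(np.arctan2(*(Rr-L)[::-1])))
print("staple",S,"hinge",Hi,"dist",np.linalg.norm(Hi-S),np.degrees(np.arctan2(*(Hi-S)[::-1])),"pin tip vis",f((258,370),.054))
print(fit(np.array([[-42,70],[42,70],[-26,30]])/1e3,[L,Rr,H]))
a=np.radians(-14.35);R=np.array([[np.cos(a),-np.sin(a)],[np.sin(a),np.cos(a)]]);t=np.array([.5343,.085])
print("exp hole",t+R@[-.026,.03],"exp staple",t+R@[-.064,.052],"exp hinge",t+R@[.066,.052])
print("exp px pin top",(w2px([*(t+R@[-.026,.03]),.054],c)-[140,60])*2.8)
E
```

```text
hole [0.518  0.1196] L [0.5124 0.1627] R [0.5936 0.1414] width 0.08395087362375539 edge ang -14.69492156802307
staple [0.4846 0.1515] hinge [0.6088 0.1199] dist 0.12816197887824968 -14.291111961762875 pin tip vis [0.5155 0.1191]
(np.float64(-0.25341009439166773), array([0.5355, 0.0842]), array([[-0.    ,  0.0002],
       [-0.0001, -0.    ],
       [ 0.0001, -0.0002]]))
exp hole [0.5165 0.1205] exp staple [0.4852 0.1512] exp hinge [0.6111 0.119 ]
exp px pin top [261.0627 362.5075]
```

```bash
python3 - <<'E'
from h import *
x,y=.5337,.0856
for z in (.050,.042,.034,.026,.021,.019,.0175):
    arm.movel([x,y,z],feed=.06); o=readout.observe(); print(round(o["time_s"],2),z,o["ee_pos"],o["ft_force"],o["moment"])
    if np.abs(o["ft_force"]).max()>20: print("stop"); break
E
```

```text
23.45 0.05 [0.5335 0.0857 0.0499] [ 0.1066  0.7051 -4.0491] [ 0.028   0.0482 -0.0264]
23.73 0.042 [0.5334 0.0856 0.0415] [ 0.8067  0.5467 -2.9048] [ 0.0123 -0.0622  0.0202]
24.02 0.034 [0.5335 0.0856 0.0335] [ 0.7098  0.04   -3.6136] [-0.0367  0.0263  0.0202]
24.3 0.026 [0.5336 0.0855 0.0256] [-1.3773 -0.088  -4.0201] [ 0.0452  0.1068 -0.0342]
24.55 0.021 [0.5337 0.0856 0.0207] [-1.3662  0.1842 -4.596 ] [ 0.0875  0.1349 -0.0538]
24.8 0.019 [0.5337 0.0856 0.0189] [-1.5264 -0.1103 -3.9046] [ 0.0616  0.1292 -0.1164]
25.05 0.0175 [0.5337 0.0856 0.0175] [-1.1965 -0.0529 -5.2461] [ 0.037   0.1489 -0.0726]
```

```bash
python3 - <<'E'
from h import *
x,y=.5337,.0856; z=.0175
while z>.0135:
    z-=.0007; arm.movel([x,y,z],feed=.05); o=readout.observe(); print(round(o["time_s"],2),round(z,4),o["ee_pos"],o["ft_force"])
    if o["ft_force"][2]>3: break
release(); st()
arm.movel([x,y,.12],feed=.2); st()
im,c=snap("w8")
E
```

```text
25.3 0.0168 [0.5338 0.0856 0.0173] [-4.2884  0.667   4.1501]
t 26.01 p [0.5337 0.0856 0.0168] F [-0.1857  0.3951  0.1848] M [-0.025  -0.0455 -0.0229] w 0.0849 j [-0.0578  0.5491  1.6495  0.      0.9428  0.1926]
t 26.68 p [0.5331 0.0856 0.1189] F [-0.0398  0.3143 -1.3279] M [0.0348 0.0138 0.0369] w 0.0853 j [-0.0579  0.4141  1.5557 -0.      1.1734  0.1926]
```

```bash
cat >> h.py <<'E'
HX=np.array([.6111,.119])
def kn(deg,r=.08): a=np.radians(deg); return HX+r*np.array([np.cos(a),np.sin(a)])
E
python3 - <<'E'
from h import *
d=np.pi/180
p=kn(88.3); print(p)
arm.move_ptp([*p,.10],q(-91.7*d)); arm.movel([*p,.018],feed=.15)
close_gripper(); o=st()
if o["grip_width"]>.008:
    for w in list(np.linspace(88.3,160,10)[1:])+[162,163.5,164.5,165.5,166.5,167.5]:
        arm.movel([*kn(w),.018],frame=q((w-180)*d),feed=.12); o=readout.observe()
        print(round(o["time_s"],2),round(w,1),o["ft_force"],o["moment"][2])
        if w>160 and np.hypot(*o["ft_force"][:2])>15: break
        if np.abs(o["ft_force"]).max()>40: break
    st()
E
```

```text
[0.6135 0.199 ]
t 29.47 p [0.6137 0.1986 0.0183] F [-2.2163 -4.079   2.9783] M [-0.4304  0.0975 -0.0401] w 0.012 j [ 0.132   0.7414  1.2936 -0.0005  1.1062  1.7328]
29.76 96.3 [-0.6932 -3.2384  3.096 ] -0.049352741753234536
30.05 104.2 [-0.41   -1.4972  4.8017] -0.06289028631968273
30.34 112.2 [-1.2993  2.9014  5.1736] -0.031577420344526166
30.63 120.2 [-3.2436  2.7247  6.2379] 0.012302766999158853
30.93 128.1 [-3.7993  3.3087  8.0628] -0.01003347887751491
31.22 136.1 [-5.4439  5.1592  9.0584] 0.01880036113682725
31.51 144.1 [-7.1846  4.8118  9.1041] 0.0033589003221895057
31.8 152.0 [-9.3742  3.8039 11.4352] -0.016852418404876248
32.09 160.0 [-11.1223   4.4354  11.3248] 0.031070604708473233
32.34 162 [-10.9863   4.0188  12.9728] 0.08725846504974856
32.59 163.5 [-11.1533   3.1644  12.95  ] 0.080308397554981
32.84 164.5 [-11.1866   3.8949  12.8375] 0.07653719353204085
33.09 165.5 [-10.7664   3.1807  12.7377] 0.06576123044369009
33.34 166.5 [-7.7876 11.8182 10.7155] -0.019607064923852863
33.59 167.5 [-6.7066 19.1102  8.69  ] -0.19855333676953046
t 33.59 p [0.5323 0.1399 0.0182] F [-6.7066 19.1102  8.69  ] M [ 3.0659  0.9573 -0.1986] w 0.0121 j [0.041  0.5645 1.6176 0.0069 0.9608 0.2585]
```

```bash
python3 - <<'E'
from h import *
d=np.pi/180
release(); o=readout.observe(); arm.movel([*o["ee_pos"][:2],.10],feed=.25)
p=np.array([.518,-.173])
arm.move_ptp([*p,.10],q(-14.35*d)); im,c=snap("w9")
arm.movel([*p,.015],feed=.15); st(); close_gripper(); arm.hold(.1); st(); release()
arm.move_ptp([*p,.015],q(75.65*d)); st(); close_gripper(); arm.hold(.1); st()
a8=cv2.imread("pics/w8.png"); 
print("t8 plate px hint")
A=cv2.resize(a8[60:270,140:420],(400,300)); B=cv2.resize(im[60:270,140:420],(400,300),interpolation=cv2.INTER_CUBIC)
t,_=snap("w10"); C=cv2.resize(t[60:410,60:500],(400,300))
s,_=snap("s10","scene"); D=cv2.resize(s[130:310,170:410],(400,300),interpolation=cv2.INTER_CUBIC)
cv2.imwrite("pics/cmp2.png",np.vstack([np.hstack([A,B]),np.hstack([C,D])]))
E
```

```text
t 36.72 p [ 0.5186 -0.173   0.0158] F [ 0.2943 -0.142   0.0224] M [-0.0188  0.0068 -0.0044] w 0.0853 j [-0.5364  0.561   1.632   0.      0.9473 -0.2864]
t 37.44 p [ 0.5182 -0.1731  0.0154] F [-1.1484 -0.0129  5.2745] M [ 0.0986  0.1559 -0.0186] w 0.0182 j [-0.5369  0.5614  1.6326 -0.      0.9469 -0.2865]
t 39.5 p [ 0.518 -0.173  0.015] F [ 0.3998 -0.0522  0.0545] M [-0.053  -0.0319  0.0011] w 0.0857 j [-0.5369  0.5619  1.6331 -0.      0.9467 -1.8563]
t 40.23 p [ 0.5182 -0.1731  0.0152] F [-0.1103 -0.192   2.158 ] M [ 0.0172  0.0098 -0.0236] w 0.0185 j [-0.5369  0.5616  1.6328 -0.      0.9467 -1.8572]
t8 plate px hint
```

View pics/cmp2.png

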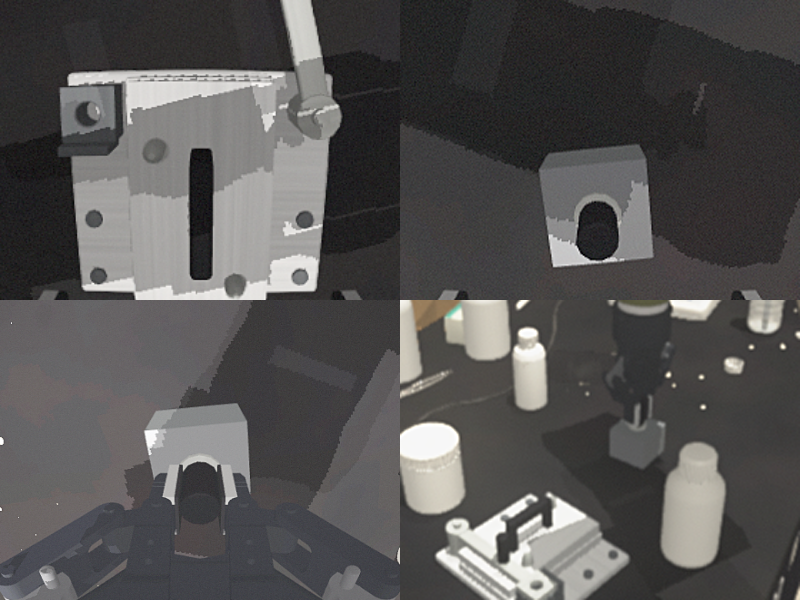

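```bash
python3 - <<'E'
from h import *
d=np.pi/180
arm.movel([.518,-.173,.13],feed=.2); o=st()
x,y=.485,.1514
arm.move_ptp([x,y,.13],q(75.65*d)); arm.movel([x,y,.058],feed=.15)
st(); s,_=snap("s11","scene")
for z in (.053,.050,.047,.044,.040,.036,.032,.028,.024,.021):
    arm.movel([x,y,z],feed=.06); o=readout.observe(); print(round(o["time_s"],2),z,o["ee_pos"],o["ft_force"],o["moment"])
    if np.abs(o["ft_force"]).max()>10: print("stop"); break
E
```

```text
t 41.05 p [ 0.5173 -0.1726  0.1287] F [ 0.9445 -0.4867 -0.257 ] M [0.0152 0.0007 0.0175] w 0.0182 j [-0.537   0.4155  1.5261  0.      1.2023 -1.8573]
t 42.92 p [0.4856 0.151  0.0586] F [-0.1043 -0.7814  0.7295] M [-0.0636 -0.0409 -0.0211] w 0.0181 j [ 0.0708  0.4274  1.7163 -0.      0.9968 -1.2488]
43.22 0.053 [0.485  0.1514 0.0531] [-0.3635 -0.7348 -0.1322] [ 0.0113  0.0066 -0.0634]
43.47 0.05 [0.4849 0.1514 0.0499] [ 0.1108  0.2889 -0.3301] [-0.0412  0.0207  0.0374]
43.72 0.047 [0.4849 0.1514 0.0468] [ 0.2909  0.1681 -0.1176] [-0.0155  0.0029 -0.0285]
43.97 0.044 [0.4849 0.1514 0.0438] [ 0.1844  0.2191 -0.581 ] [ 0.0468 -0.0291 -0.0216]
44.22 0.04 [0.4848 0.1514 0.0397] [-0.871  -0.4926 -0.5999] [-0.0092 -0.0043  0.0025]
44.47 0.036 [0.4848 0.1514 0.0357] [ 0.4843 -0.786  -0.1934] [-0.0344 -0.0014  0.0074]
44.72 0.032 [0.4848 0.1514 0.0317] [-0.3713 -0.253   0.1706] [ 0.0255 -0.0753 -0.0206]
44.97 0.028 [0.4849 0.1514 0.0278] [ 0.5063 -0.2816 -1.2869] [0.0109 0.0329 0.0058]
45.22 0.024 [0.4849 0.1514 0.0237] [-1.2131 -0.0757 -0.8924] [0.0171 0.0628 0.0163]
45.47 0.021 [0.4849 0.1514 0.0208] [ 0.2187 -0.2126 -0.8694] [ 0.0067  0.0257 -0.0675]
```

```bash
python3 - <<'E'
from h import *
x,y=.485,.1514; z=.021
while z>.012:
    z-=.0008; arm.movel([x,y,z],feed=.05); o=readout.observe(); print(round(o["time_s"],2),round(z,4),o["ee_pos"][2],o["ft_force"])
    if o["ft_force"][2]>6: break
release(); st(); arm.movel([x,y,.12],feed=.2); arm.hold(.3); st()
w,c=snap("w12"); s,_=snap("s12","scene")
A=cv2.resize(w[60:270,140:420],(400,300),interpolation=cv2.INTER_CUBIC); D=cv2.resize(s[220:340,130:330],(500,300),interpolation=cv2.INTER_CUBIC)
o=np.zeros((600,800,3),np.uint8); o[:300,:400]=A; o[300:,:500]=D; o[:300,400:]=cv2.resize(s,(400,300)); cv2.imwrite("pics/cmp3.png",o)
a=np.radians(-14.35)
print("expected collar px",(w2px([.485,.1514,.053],c)-[140,60])*400/280,"top",(w2px([.485,.1514,.089],c)-[140,60])*400/280)
E
```

```text
45.72 0.0202 0.020190914117549627 [-0.2071 -0.7853 -1.0409]
45.97 0.0194 0.019369725129255708 [ 0.6226 -0.4159 -0.9056]
46.22 0.0186 0.01906670865846568 [-2.5807  0.4001  5.1457]
46.47 0.0178 0.018974132156353157 [-4.5333  1.5552 12.1714]
t 47.12 p [0.485  0.1514 0.0177] F [-0.8543 -0.2131 -0.0928] M [-0.0449 -0.0264 -0.0206] w 0.0853 j [ 0.0716  0.4905  1.7485  0.      0.9026 -1.2487]
t 48.08 p [0.4847 0.1513 0.1192] F [-0.388   0.246  -0.5135] M [ 0.0013  0.0122 -0.0538] w 0.0853 j [ 0.0716  0.3476  1.6526 -0.      1.1429 -1.2487]
expected collar px [198.9569 206.2412] top [198.8979 228.535 ]
```

View pics/cmp3.png

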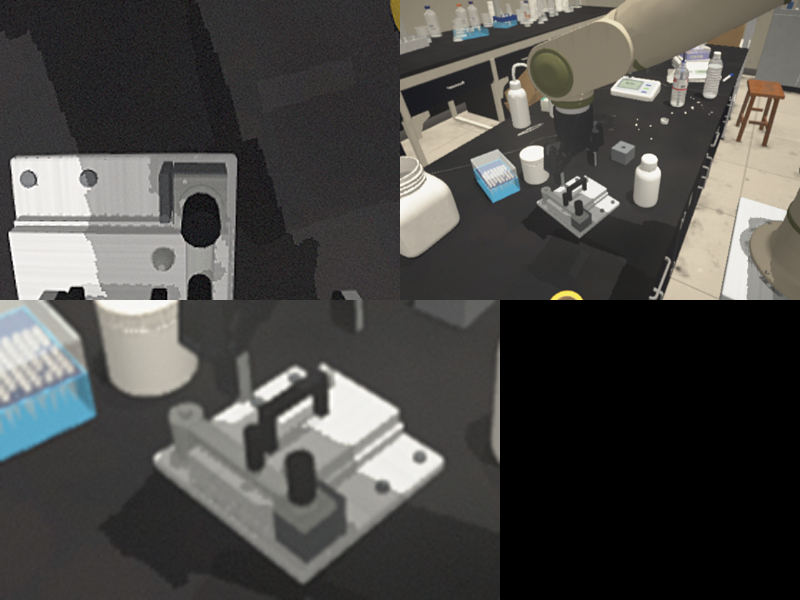

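Pin is home: the collar rests at the expected height (first contact at TCP z 0.019), and the hasp lies straight along the mould's edge with the plate flush. The robot is clear of everything.

```bash
python3 -c "
from h import *
st(); order.hand_in()"
```

```text
t 48.18 p [0.4849 0.1514 0.1196] F [-1.0043 -0.1714 -0.0524] M [-0.043  -0.041   0.0277] w 0.085 j [ 0.0716  0.3471  1.6522  0.      1.143  -1.2487]
the job is handed in; nothing more can be done
```

The mould is closed and locked, and I handed the job in at 48.2 s of the 69 s allowed. No verdict was reported.

**Plate:** My first grasp closed above the handle, and a repeat to look closer missed the same way. Touching the handle showed the real fingertips sit about 38 mm above the reported TCP. With that corrected, I gripped the plate, lowered it over the pins and let go only once it touched, at the seated height. The pictures afterwards show it flush.

**Hasp:** I pinched the knob and swung it round until the sideways force rose at the stop, about where the angle should be 0. The pictures show the bar lying straight across the plate.

**Locking pin:** It went into the staple with no noticeable side force. The upward force began at a gripper height of 0.019 m, which matches the collar resting on the hasp. The last pictures show it upright in the eye.

**End state:** The arm was clear of everything at hand-in. The rinse bottle and the jar look untouched in the last scene picture. The arm partly hid the hdpe bottle there, so for that one I rely on the picture taken before the pin was moved.

I judged the hasp angle and the hole-to-pin fit from forces and pictures and did not measure them again after release.

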